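Pin the shaker platform for transport

ROBOT

A 7-joint arm with a two-finger parallel gripper is mounted at the origin on the work surface. World frame = base frame: x ahead of the robot, y to its left, z up, the work surface at z = 0. Lengths are in m, angles in rad, forces in N, time in s.
With the tool pointing down it reaches from about 0.4 to 0.9 m from the base axis. Payload 5.5 kg.
Tool frame: the origin (TCP) lies at the centre of the arm's flange, where the gripper is bolted on; the fingertips stand 173 mm ahead of it and the grasp point (between the pads) lies 155 mm ahead of it; z points along the fingers, y is the line along which they close (so a half turn about z gives the same grasp; the last joint's range is limited). The gripper opens to 85 mm and grips with 20 to 120 N. Pads are 22 mm wide; open, the fingers measure 114 mm over their backs; the gripper's body (76 mm by 85 mm) begins 54 mm behind the grasp point. The pads swing forward as they close: fully open they stand 13 mm farther back than shut.
Start: joints at [1.508, 0.501, -0.427, 1.55, 0.221, 1.138, -0.21], TCP at [0.208, -0.616, 0.405] pointing down, gripper open.
Joint ranges: [-2.88, 2.88], [-0.31, 2.03], [-1.54, 1.56], [0.2, 2.42], [-1.41, 4.55], [0.19, 2.02], [-2.57, 2.57]. Speed limits (rad/s): [2.57, 2.57, 3.14, 3.14, 3.14, 3.14, 3.14].

INTERFACE

Orientations are given as a 3x3 rotation matrix whose columns are the frame's x, y, z axes.
In Python, from plant import * gives the robot as it stands.
- The arm moves only by the tool jog_arm, never from a script. Its argument "moves" is a list of rows, each an object of numbers: "rx", "ry", "rz": the turn, a rotation vector about the tool's x, y, z in degrees; "x", "y", "z": the shift along the tool's x, y, z in cm; "fingers": the opening, from -1 (shut) to 1 (fully open). A call has 1 to 5 rows; each row is the pose to reach, as a shift and turn from the pose commanded when the call began, along the tool's axes at that moment; what a row does not reach only later rows make up. A row lasts 1/10 s, in which the tool goes at most 50 mm and 8.59 degrees, less where a joint would pass 70% of its speed; a pose out of reach is approached as far as the arm can. A call with a gripper value outside its range is refused whole. The fingers move at their own pace and stop on an object; "grip_force" is the grip in N (left out, the last holds). Time passes only in rows, so rows that repeat a pose let the fingers close. It gives the time, the measured TCP pose, the force, the opening and the grip force at its end, in the units of the state.
- observe(): the state, without advancing time (a new reading comes with each control period).
- grab_frame(name): name is "side" or "top"; returns a dict with "frame" (420x560x3 uint8, blue, green, red), "vertical_fov" (degrees; the focal length in pixels is half the picture's height over the tangent of half this angle, whatever the lens; pixels are square), "cx", "cy" (the principal point, pixels), "camera_from_world" (4x4, takes a point from world to camera coordinates). Camera axes: x right, y down, z forward; pixel columns grow to the right and rows downward; lengths in m; the calibration is good to about 2 mm. A picture is of the moment at which its call begins. There is no depth.
- sign_off(): hands the job in; it is judged then, once.
The state is a dict: "time": time; "joints": joint angles; "qd": joint speeds; "joint_efforts": joint torques, N m; "ee_pos": TCP position; "tcp_rot": TCP orientation; "contact_force": force on the tool from outside, world axes, zero at the start; "wrist_torque": the same for the moment, N m; "grip_width": finger opening in m; "finger_force": force on a finger pad.
Only numpy, scipy, OpenCV 4.12 (cv2) and the standard library are available. Lean on these libraries where they do the work, as an engineer would, in place of code of your own. Each camera call takes 0.05 s, during which the arm holds its last target. There are 200 camera calls.

TASK

Make the white lab shaker safe to carry: slide its platform until the hole in the aluminium tab lines up with the hole in the yellow bracket below, take the orange-knobbed lock pin out of the wooden tube rack, and push it down through both holes until it is fully home, with its knob resting on the tab. Leave the two purple-capped vials in the rack, and the blue tip box and the red-lidded jar where they stand.

Things in the scene. Friction and masses are not known exactly. Their poses are not given: they have to be found in the camera images.
- shaker: reciprocating lab shaker fixed to the bench: white housing 170 (x) x 240 (y) x 70 mm high; origin on the bench under the housing's centre; x points to the side that carries the yellow bracket and the blue panel, y is the direction in which the platform slides
- platform (a joint): slide of the aluminium platform (170 x 180 x 8 mm, top 86 mm above the bench) along the shaker's +y, in m: 0 and 0.070 are its end stops, it starts near 0, the two holes line up at 0.045; stiff (about 2 N), stays where it is left
- platform_grip (a point): centre of the top of the black upright grip on the platform: 40 mm long along the shaker's x, 16 mm thick along y, 30 mm tall above the platform; 77 mm from the tab's hole. A turquoise tube tray (top with caps 63 mm above the platform) stands on the platform, its edge 29 mm behind the grip's middle
- tab_hole (a point): centre of the upper mouth of the 13 mm hole (countersunk 3 mm at the top) in the aluminium tab, a part of the platform that juts out 51 mm on the shaker's +x side; tab 40 mm wide along y, 8 mm thick, top 86 mm above the bench, flush with the platform; its free end is 24 mm beyond the hole. Moves with the platform
- bracket_hole (a point): centre of the upper mouth of the 13 mm through hole in the fixed yellow bracket, 76 mm above the bench and 2 mm under the tab; bracket 10 mm thick, 40 mm wide like the tab, so that the side edges of tab and bracket are flush when the holes line up; nothing is below it
- rack: wooden tube rack 200 (x) x 62 (y) x 52 mm high, fixed to the bench; origin on the bench under its centre; x along its length. Three real 14 mm holes in the middle row, at x = -60, 0 and 60 mm, hold the pin and two vials (in any order); the other dark spots are empty holes that nothing fits into
- pin: loose steel lock pin standing in the rack: round orange knob 20 mm across and 28 mm tall over a shank of 10 mm diameter, 40 mm long, its last 10 mm tapering to 3 mm; 60 g. Origin on the axis at the shoulder (underside of the knob, which rests on the rack's top), z along the axis up to the knob, the tip is at z = -40 mm
- vial_a: white vial with purple cap (16 mm across, 10 mm tall) standing in the rack; origin at the cap's underside, z up
- vial_b: a second vial like vial_a
- tip_box: pale blue pipette tip box with blue tips, 122 x 86 x 66 mm high, loose on the bench; origin under its centre
- jar: specimen jar with red lid, 62 mm across and 59 mm high, loose on the bench; origin under its centre
Mind the look-alikes: they are no part of the job. Of the things that look like the pin, the smaller one is meant.

How it is judged:
At the end, for the whole second after the job is handed in: Pin at rest through both holes: shoulder within 3 mm of the tab's top, axis within 5 mm of both hole centres and 0.15 rad of upright. Vials in their holes (moved under 12 mm, tilted under 0.2 rad). Tip box and jar moved under 30 mm (z of pin in the frame of tab_hole between -0.003 and 0.003 m and horizontal distance between pin and bracket_hole below 0.005 m and horizontal distance between pin and tab_hole below 0.005 m and angle between the z axis of pin and the z axis of shaker, either way round below 0.15 rad and linear speed of pin below 0.01 m/s and distance of each of vial_a, vial_b from where it was at the start of the episode below 0.012 m and angle between each of vial_a, vial_b's own z axis and vertical below 0.2 rad and distance of each of tip_box, jar from where it was at the start of the episode below 0.03 m); the robot touches nothing.
It fails at once if a vial is pulled from the rack (moved over 30 mm) (distance of any of vial_a, vial_b from where it was at the start of the episode above 0.03 m).
It fails at once if the tip box or the jar is shoved aside (over 30 mm) or tipped (distance of any of tip_box, jar from where it was at the start of the episode above 0.03 m or angle between any of tip_box, jar's own z axis and vertical above 0.5 rad).
It also fails if it takes over 58 s, if anything falls off the work surface, if the arm or the gripper's body presses on something with over 40 N, if the wrist force passes 120 N, or if a joint passes its speed limit or range.

## Working session

There is one attempt and no reset: what is moved stays moved. The work goes in short steps, Python scripts to look and compute and a tool call to move; the robot and the scene stay as the last step left them, time stands still between calls to the robot, and variables do not carry over. Pictures are saved under pics/ and viewed, at most 13 in all, crops included, and the job is handed in when it is done.

Besides the shell and the picture viewer there is one more tool, called in YAML: its name, and indented under it one key for each argument. jog_arm: Moves the arm, as the interface text tells. Its arguments: {"type":"object","properties":{"moves":{"type":"array"},"grip_force":{"type":"number"}},"required":["moves"]}

```bash
mkdir -p pics; cat > h.py <<'E'
import numpy as np, cv2, json
from plant import *
def snap(n):
    f=grab_frame(n); np.savez(f'{n}.npz',T=f["camera_from_world"],k=[f["vertical_fov"],f["cx"],f["cy"]]); cv2.imwrite(f'{n}_last.png',f["frame"]); return f["frame"]
def cam(n):
    d=np.load(f'{n}.npz'); fl=210/np.tan(np.radians(d['k'][0])/2); return d['T'],fl,d['k'][1],d['k'][2]
def ray(n,u,v):
    T,f,cx,cy=cam(n); R=T[:3,:3]; o=-R.T@T[:3,3]; return o,R.T@np.array([(u-cx)/f,(v-cy)/f,1])
def atz(n,u,v,z):
    o,d=ray(n,u,v); return o+d*(z-o[2])/d[2]
def proj(n,p):
    T,f,cx,cy=cam(n); q=T[:3,:3]@np.array(p)+T[:3,3]; return np.array([cx+f*q[0]/q[2],cy+f*q[1]/q[2]])
E
python3 - <<'E'
from h import *
for n in('side','top'):
    im=snap(n); cv2.imwrite(f'pics/{n}1.png',cv2.resize(im,(800,600),interpolation=cv2.INTER_CUBIC)); T,f,cx,cy=cam(n); print(n,f,cx,cy,-T[:3,:3].T@T[:3,3],T[2,:3])
s=observe();print(s['time'],s['ee_pos'],s['tcp_rot'],s['grip_width'])
E
```

```text
side 434.3150978198486 269.8266705370693 213.28149857366006 [0.24721059 0.96102913 0.63621779] [ 0.29751146 -0.82672891 -0.47749999]
top 403.157796288142 271.0759448104473 215.25626283262355 [0.47261902 0.04147911 1.08298881] [ 0.1233505   0.02970324 -0.99191853]
0.1 [ 0.20788164 -0.6155216   0.40376665] [[ 9.47377865e-01  3.20117005e-01 -5.32918720e-04]
 [ 3.20117446e-01 -9.47376351e-01  1.69398791e-03]
 [ 3.73997440e-05 -1.77544323e-03 -9.99998423e-01]] 0.0854868003570508
```

View pics/side1.png

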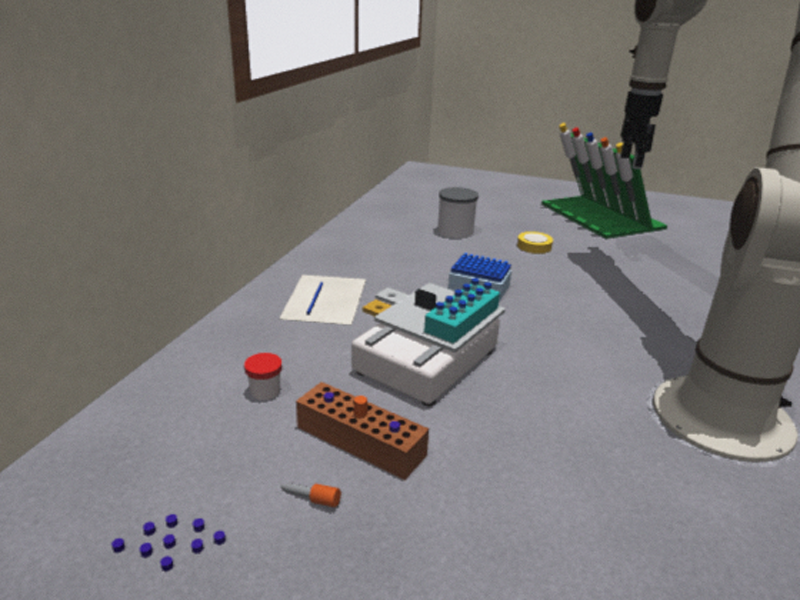

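View pics/top1.png

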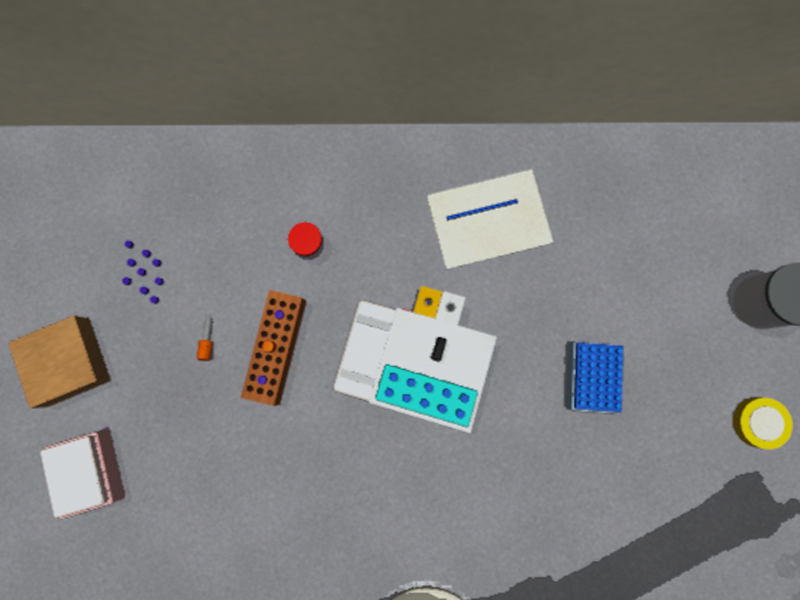

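The top view shows the pin at about (268,346) in the rack between vials at (279,314) and (263,380). The tab hole is at about (450,307), the bracket hole at (428,301) and the black grip at (438,349). The bigger orange pin lies on the bench at (205,345). I'll enlarge both areas to read positions more closely.

```bash
python3 - <<'E'
from h import *
im=cv2.imread('top_last.png')
a=cv2.resize(im[195:305,160:355],None,fx=4,fy=4,interpolation=cv2.INTER_CUBIC)
cv2.imwrite('pics/c1.png',a);print(a.shape)
im=cv2.imread('side_last.png')
b=cv2.resize(im[195:335,200:360],None,fx=4,fy=4,interpolation=cv2.INTER_CUBIC)
cv2.imwrite('pics/c2.png',b);print(b.shape)
E
```

```text
(440, 780, 3)
(560, 640, 3)
```

View pics/c1.png

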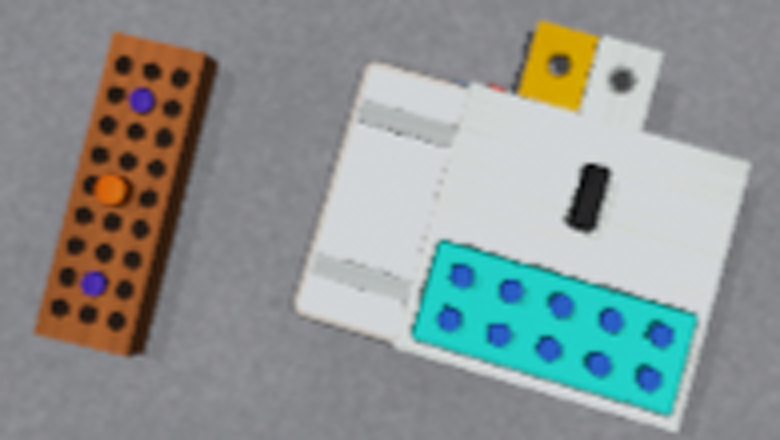

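View pics/c2.png

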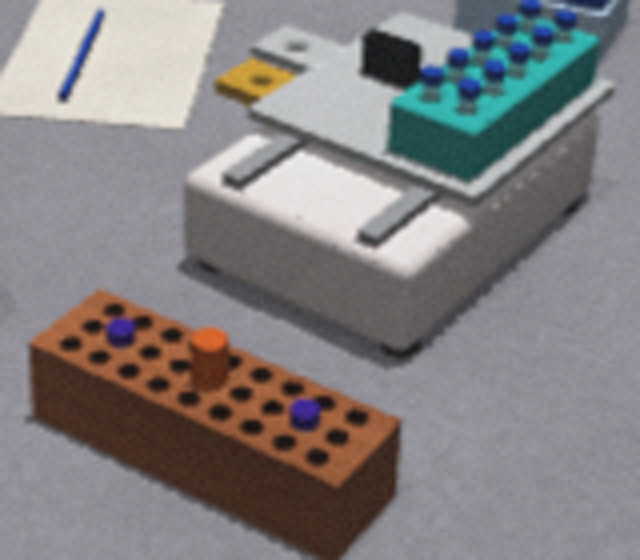

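The top crop (c1) shows the tab hole at (622,80), the bracket hole at (560,65), the grip top near (592,197), the knob top at (111,190) and the vial caps at (142,101) and (94,284). The side crop (c2) shows the tab hole at (297,47), the bracket hole at (262,80), the knob top at (209,340) and the caps at (121,327) and (306,409).

```bash
cat >> h.py <<'E'
def tri(pt,ps):
    A=[];b=[]
    for n,(u,v) in(('top',pt),('side',ps)):
        o,d=ray(n,u,v); d/=np.linalg.norm(d); P=np.eye(3)-np.outer(d,d); A.append(P); b.append(P@o)
    x=np.linalg.lstsq(np.vstack(A),np.hstack(b),rcond=None)[0]; return x,[np.linalg.norm(A[i]@x-b[i])*1e3 for i in(0,1)]
E
python3 - <<'E'
from h import *
np.set_printoptions(precision=4,suppress=True)
c=lambda x,y,ox,oy:((x+.5)/4-.5+ox,(y+.5)/4-.5+oy)
t=lambda x,y:c(x,y,160,195); s=lambda x,y:c(x,y,200,195)
P={}
for k,p,q,z in[('tab',(622,80),(297,47),.086),('brk',(560,65),(262,80),.076),('pin',(111,190),(209,340),.08),('va',(142,101),(121,327),.062),('vb',(94,284),(306,409),.062),('grip',(592,197),(392,43),.116)]:
    P[k]=atz('top',*t(*p),z); print(k,P[k],atz('side',*s(*q),z),*tri(t(*p),s(*q)))
d=P['brk']-P['tab'];print('slide',np.linalg.norm(d[:2]),np.degrees(np.arctan2(d[1],d[0])))
d=P['va']-P['vb'];print('vials',np.linalg.norm(d[:2]),np.degrees(np.arctan2(d[1],d[0])))
g=P['grip']-P['tab'];print('grip-tab',np.linalg.norm(g[:2]),np.degrees(np.arctan2(g[1],g[0])))
for pts,z in(([(450,83),(750,160),(679,430),(398,350)],.086),([(113,32),(213,55),(134,355),(37,333)],.052)):
    c4=[atz('top',*t(*p),z) for p in pts]
    for i in range(4):
        e=c4[(i+1)%4]-c4[i];print('edge',np.linalg.norm(e),np.degrees(np.arctan2(e[1],e[0])))
E
```

```text
tab [ 0.5986 -0.0382  0.086 ] [ 0.5937 -0.033   0.086 ] [ 0.5975 -0.0389  0.0826] [np.float64(1.6127432990048107), np.float64(1.612743299004369)]
brk [ 0.6092 -0.0002  0.076 ] [0.6052 0.0031 0.076 ] [ 0.6082 -0.0006  0.0737] [np.float64(1.4238621186516212), np.float64(1.4238621186514349)]
pin [0.5288 0.2806 0.08  ] [0.5266 0.2846 0.08  ] [0.5285 0.2811 0.0771] [np.float64(0.47646318454381), np.float64(0.476463184544033)]
va [0.5869 0.2668 0.062 ] [0.5843 0.2702 0.062 ] [0.5866 0.2671 0.0594] [np.float64(0.6758441050676612), np.float64(0.675844105066907)]
vb [0.4703 0.2937 0.062 ] [0.4676 0.2972 0.062 ] [0.4695 0.2941 0.0592] [np.float64(0.8784524282588376), np.float64(0.8784524282586179)]
grip [ 0.5243 -0.0175  0.116 ] [ 0.5197 -0.0083  0.116 ] [ 0.5235 -0.0181  0.1107] [np.float64(1.0290655479969038), np.float64(1.0290655479972493)]
slide 0.039495120156124476 74.3845346018092
vials 0.11965669627403944 -13.019671913382684
grip-tab 0.07716758384852225 164.4333787956154
edge 0.19115397107553633 -104.27022014630198
edge 0.16988075037351974 164.53670088134217
edge 0.1767697437065628 74.81731110505065
edge 0.16738217112927214 -10.546932958862659
edge 0.0674545950552489 -102.7686802768312
edge 0.1977657018604885 166.69214384283717
edge 0.06398058185456525 78.00973844242054
edge 0.19863275404088132 -12.301704376638565
```

```bash
cat >> h.py <<'E'
from scipy.spatial.transform import Rotation as Ro
def goal(p,yaw=-105.5):
    "tool shift (cm) and turn (deg) from the measured pose to grasp point p, tool y at yaw (deg), pointing down"
    s=observe(); R=np.array(s['tcp_rot']); y=np.array([np.cos(np.radians(yaw)),np.sin(np.radians(yaw)),0]); z=np.array([0,0,-1.])
    G=np.c_[np.cross(y,z),y,z]; sh=R.T@(np.array(p)+[0,0,.155]-np.array(s['ee_pos']))*100
    print('t',round(s['time'],2),'shift',sh.round(2),'turn',np.degrees(Ro.from_matrix(R.T@G).as_rotvec()).round(2),'F',np.round(s['contact_force'],1),'w',round(s['grip_width'],4),'q',np.round(s['joints'],2))
E
python3 - <<'E'
from h import *
goal((.524,-.0175,.22))
for u,v in((545,203),(600,233),(664,226)): print(atz('side',u*.7,v*.7,0))
print(atz('top',570*.7,375*.7,.066),atz('top',305*.7,240*.7,.059))
E
```

```text
t 0.1 shift [ 49.09 -46.53   2.96] turn [-1.000e-01  3.000e-02  3.417e+01] F [-0.1  0.  -1.1] w 0.0855 q [ 1.51  0.5  -0.43  1.55  0.22  1.14 -0.21]
[ 0.41694832 -0.9601036   0.        ]
[ 0.23917403 -0.76612971  0.        ]
[ 0.06986307 -0.89958738  0.        ]
[ 0.48202526 -0.246808    0.066     ] [0.72366624 0.22336902 0.059     ]
```

jog_arm:
  moves:
    - {"x": 4,"y": -3,"rz": 8}
    - {"x": 8,"y": -7,"rz": 16}
    - {"x": 12,"y": -11,"rz": 24}
    - {"x": 16,"y": -15,"rz": 31}
    - {"x": 19,"y": -18,"rz": 34}

```text
$.moves[0]: bad value
```

```bash
python3 -c "
from h import *
goal((.524,-.0175,.22))"
```

```text
t 0.1 shift [ 49.09 -46.53   2.96] turn [-1.000e-01  3.000e-02  3.417e+01] F [-0.1  0.  -1.1] w 0.0855 q [ 1.51  0.5  -0.43  1.55  0.22  1.14 -0.21]
```

jog_arm:
  moves:
    - {"rx": 0,"ry": 0,"rz": 8,"x": 3.5,"y": -3,"z": 0,"fingers": 1}
    - {"rx": 0,"ry": 0,"rz": 16,"x": 7,"y": -6,"z": 0,"fingers": 1}
    - {"rx": 0,"ry": 0,"rz": 24,"x": 10.5,"y": -9.5,"z": 0,"fingers": 1}
    - {"rx": 0,"ry": 0,"rz": 31,"x": 14,"y": -13,"z": 0,"fingers": 1}
    - {"rx": 0,"ry": 0,"rz": 34,"x": 17.5,"y": -16.5,"z": 0,"fingers": 1}

```text
time: 0.6
ee_pos: [0.3215, -0.4014, 0.4044]
tcp_rot: [[0.963, -0.269, -0.0], [-0.269, -0.963, 0.0], [-0.0, -0.0, -1.0]]
contact_force: [1.2, 0.2, 0.4]
grip_width: 0.0854
finger_force: 0.0
```

```bash
python3 -c "
from h import *
goal((.524,-.0175,.22))"
```

```text
t 0.6 shift [  9.19 -42.42   2.95] turn [-0.01  0.02 -0.08] F [1.2 0.2 0.4] w 0.0854 q [ 1.21  0.25 -0.42  1.89  0.12  1.02 -1.11]
```

jog_arm:
  moves:
    - {"rx": 0,"ry": 0,"rz": 0,"x": 1,"y": -4.8,"z": 0,"fingers": 1}
    - {"rx": 0,"ry": 0,"rz": 0,"x": 2,"y": -9.6,"z": 0,"fingers": 1}
    - {"rx": 0,"ry": 0,"rz": 0,"x": 3,"y": -14.4,"z": 0,"fingers": 1}
    - {"rx": 0,"ry": 0,"rz": 0,"x": 4,"y": -19.2,"z": 0,"fingers": 1}
    - {"rx": 0,"ry": 0,"rz": 0,"x": 5,"y": -24,"z": 0,"fingers": 1}

```text
time: 1.1
ee_pos: [0.433, -0.1833, 0.4047]
tcp_rot: [[0.964, -0.265, -0.0], [-0.265, -0.964, -0.0], [0.0, 0.0, -1.0]]
contact_force: [-0.2, 0.1, 0.2]
grip_width: 0.0853
finger_force: 0.0
```

jog_arm:
  moves:
    - {"rx": 0,"ry": 0,"rz": 0,"x": 1,"y": -4.7,"z": 1,"fingers": 1}
    - {"rx": 0,"ry": 0,"rz": 0,"x": 2,"y": -9.3,"z": 2,"fingers": 1}
    - {"rx": 0,"ry": 0,"rz": 0,"x": 3,"y": -14,"z": 3,"fingers": 1}
    - {"rx": 0,"ry": 0,"rz": 0,"x": 4.2,"y": -18.4,"z": 3,"fingers": 1}
    - {"rx": 0,"ry": 0,"rz": 0,"x": 4.2,"y": -18.4,"z": 3,"fingers": 1}

```text
time: 1.6
ee_pos: [0.5236, -0.0117, 0.3749]
tcp_rot: [[0.967, -0.255, 0.002], [-0.255, -0.967, 0.005], [0.001, -0.005, -1.0]]
contact_force: [-0.4, 0.4, 0.1]
grip_width: 0.085
finger_force: 0.0
```

```bash
python3 - <<'E'
from h import *
goal((.524,-.0175,.11))
for n in('top','side'):
    im=snap(n); s=observe(); u,v=proj(n,np.array(s['ee_pos'])-[0,0,.165]); print(n,u,v)
a=cv2.resize(cv2.imread('side_last.png')[120:300,200:400],(600,540),interpolation=cv2.INTER_CUBIC)
cv2.imwrite('pics/s2.png',a)
E
```

```text
t 1.6 shift [ 0.18  0.61 10.98] turn [-0.3  -0.04  0.75] F [-0.4  0.4  0.1] w 0.085 q [ 0.53  0.35 -0.67  1.89  0.25  0.99 -2.08]
top 309.0905767345496 242.3318769590008
side 299.8613989119468 170.8618460527425
```

View pics/s2.png

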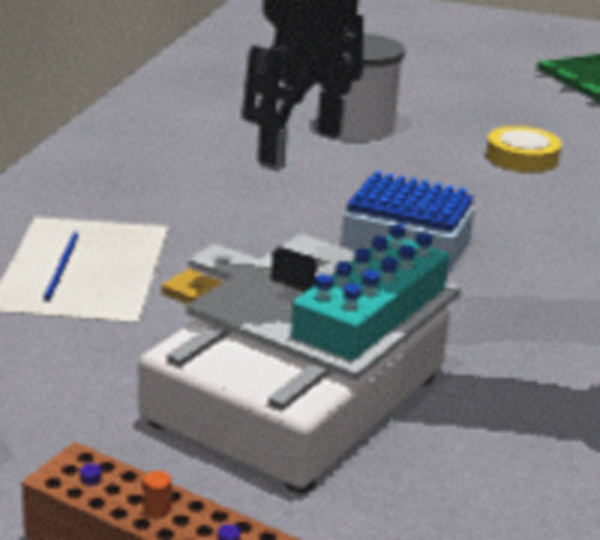

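jog_arm:
  moves:
    - {"rx": 0,"ry": 0,"rz": 0.7,"x": 0.4,"y": 0.6,"z": 3,"fingers": 1}
    - {"rx": 0,"ry": 0,"rz": 0.7,"x": 0.5,"y": 0.6,"z": 6,"fingers": 1}
    - {"rx": 0,"ry": 0,"rz": 0.7,"x": 0.5,"y": 0.6,"z": 8.5,"fingers": 1}
    - {"rx": 0,"ry": 0,"rz": 0.7,"x": 0.5,"y": 0.6,"z": 10.5,"fingers": 1}
    - {"rx": 0,"ry": 0,"rz": 0.7,"x": 0.5,"y": 0.6,"z": 11,"fingers": 1}

```text
time: 2.2
ee_pos: [0.5234, -0.0281, 0.2624]
tcp_rot: [[0.96, -0.279, -0.005], [-0.279, -0.96, -0.001], [-0.004, 0.002, -1.0]]
contact_force: [-0.7, -0.1, 0.1]
grip_width: 0.0855
finger_force: 0.0
```

jog_arm:
  moves:
    - {"rx": 0,"ry": 0,"rz": 0,"x": 0,"y": 0,"z": 0,"fingers": -0.4}
    - {"rx": 0,"ry": 0,"rz": 0,"x": 0,"y": 0,"z": 0,"fingers": -1}
    - {"rx": 0,"ry": 0,"rz": 0,"x": 0,"y": 0,"z": 0,"fingers": -1}
    - {"rx": 0,"ry": 0,"rz": 0,"x": 0,"y": 0,"z": 0,"fingers": -1}
    - {"rx": 0,"ry": 0,"rz": 0,"x": 0,"y": 0,"z": 0,"fingers": -1}
  grip_force: 40

```text
time: 2.7
ee_pos: [0.5263, -0.0232, 0.2662]
tcp_rot: [[0.962, -0.274, 0.005], [-0.275, -0.962, 0.004], [0.004, -0.005, -1.0]]
contact_force: [2.5, 0.4, 1.0]
grip_width: 0.015
finger_force: 40.8
```

jog_arm:
  moves:
    - {"rx": 0,"ry": 0,"rz": 0,"x": 0,"y": 0,"z": 0,"fingers": -1}
    - {"rx": 0,"ry": 0,"rz": 0,"x": 0,"y": 0,"z": 0,"fingers": -1}
    - {"rx": 0,"ry": 0,"rz": 0,"x": 0,"y": 0,"z": 0,"fingers": -1}
    - {"rx": 0,"ry": 0,"rz": 0,"x": 0,"y": 0,"z": 0,"fingers": -1}
    - {"rx": 0,"ry": 0,"rz": 0,"x": 0,"y": 0,"z": 0,"fingers": -1}

```text
time: 3.2
ee_pos: [0.5263, -0.0233, 0.2662]
tcp_rot: [[0.962, -0.274, 0.004], [-0.274, -0.962, 0.003], [0.003, -0.004, -1.0]]
contact_force: [1.4, 6.0, 3.9]
grip_width: 0.0153
finger_force: 41.3
```

```bash
python3 - <<'E'
from h import *
im=snap('top')
cv2.imwrite('pics/t3.png',cv2.resize(im[185:265,260:360],None,fx=6,fy=6,interpolation=cv2.INTER_CUBIC))
goal((.524,-.0175,.11))
E
```

```text
t 3.25 shift [-0.38 -0.5   0.12] turn [-0.23 -0.19 -0.4 ] F [0.9 6.3 3. ] w 0.0154 q [ 0.47  0.51 -0.59  1.97  0.39  0.78 -2.19]
```

View pics/t3.png

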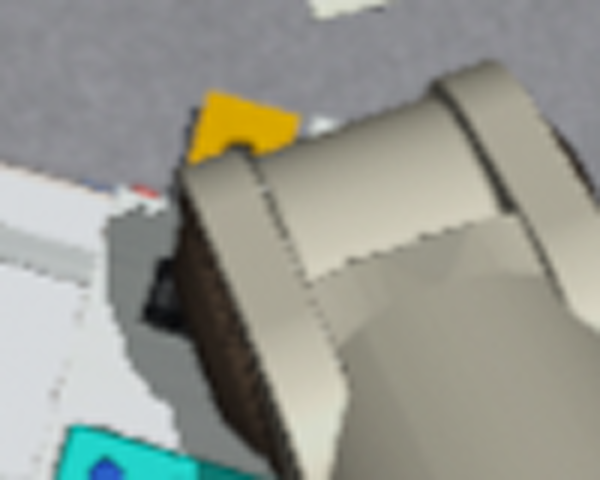

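jog_arm:
  moves:
    - {"rx": 0,"ry": 0,"rz": 0,"x": 0,"y": -1,"z": 0,"fingers": -1}
    - {"rx": 0,"ry": 0,"rz": 0,"x": 0,"y": -2,"z": 0,"fingers": -1}
    - {"rx": 0,"ry": 0,"rz": 0,"x": 0,"y": -3,"z": 0,"fingers": -1}
    - {"rx": 0,"ry": 0,"rz": 0,"x": 0,"y": -4,"z": 0,"fingers": -1}
    - {"rx": 0,"ry": 0,"rz": 0,"x": 0,"y": -4.5,"z": 0,"fingers": -1}

```text
time: 3.75
ee_pos: [0.5383, 0.0178, 0.2662]
tcp_rot: [[0.961, -0.276, 0.002], [-0.276, -0.961, -0.001], [0.002, 0.0, -1.0]]
contact_force: [-2.5, -2.4, 9.3]
grip_width: 0.0151
finger_force: 41.9
```

jog_arm:
  moves:
    - {"rx": 0,"ry": 0,"rz": 0,"x": 0,"y": 0,"z": 0,"fingers": -1}
    - {"rx": 0,"ry": 0,"rz": 0,"x": 0,"y": 0,"z": 0,"fingers": -1}
    - {"rx": 0,"ry": 0,"rz": 0,"x": 0,"y": 0,"z": 0,"fingers": -1}
    - {"rx": 0,"ry": 0,"rz": 0,"x": 0,"y": 0,"z": 0,"fingers": -1}
    - {"rx": 0,"ry": 0,"rz": 0,"x": 0,"y": 0,"z": 0,"fingers": -1}

```text
time: 4.25
ee_pos: [0.5384, 0.0183, 0.2662]
tcp_rot: [[0.961, -0.275, 0.003], [-0.275, -0.961, 0.001], [0.003, -0.002, -1.0]]
contact_force: [-0.7, 2.0, 5.2]
grip_width: 0.0152
finger_force: 41.5
```

```bash
python3 - <<'E'
from h import *
goal((.5383,.0201,.11))
im=snap('side')
cv2.imwrite('pics/s4.png',cv2.resize(im[185:255,235:335],None,fx=8,fy=8,interpolation=cv2.INTER_CUBIC))
E
```

```text
t 4.25 shift [-0.06 -0.17  0.12] turn [-0.09 -0.16 -0.47] F [-0.7  2.   5.2] w 0.0152 q [ 0.38  0.52 -0.59  1.94  0.4   0.79 -2.27]
```

View pics/s4.png

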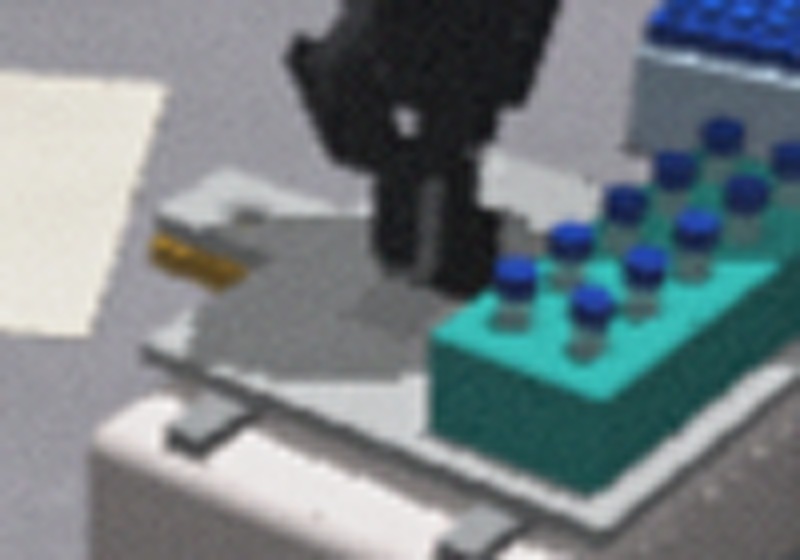

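The side crop shows the tab over the bracket with their near edges almost flush, at (155,222) and (150,245). I'll slide the last 1.7 mm, release and rise.

jog_arm:
  moves:
    - {"rx": 0,"ry": 0,"rz": 0,"x": 0,"y": -0.2,"z": 0,"fingers": -1}
    - {"rx": 0,"ry": 0,"rz": 0,"x": 0,"y": -0.2,"z": 0,"fingers": -1}
    - {"rx": 0,"ry": 0,"rz": 0,"x": 0,"y": -0.2,"z": 0,"fingers": -1}
    - {"rx": 0,"ry": 0,"rz": 0,"x": 0,"y": -0.2,"z": 0,"fingers": -1}
    - {"rx": 0,"ry": 0,"rz": 0,"x": 0,"y": -0.2,"z": 0,"fingers": -1}

```text
time: 4.8
ee_pos: [0.5387, 0.0194, 0.2662]
tcp_rot: [[0.961, -0.276, 0.002], [-0.276, -0.961, -0.001], [0.002, -0.0, -1.0]]
contact_force: [-0.7, -0.4, 7.2]
grip_width: 0.0152
finger_force: 41.7
```

jog_arm:
  moves:
    - {"rx": 0,"ry": 0,"rz": 0,"x": 0,"y": 0,"z": 0,"fingers": 0}
    - {"rx": 0,"ry": 0,"rz": 0,"x": 0,"y": 0,"z": 0,"fingers": 0}
    - {"rx": 0,"ry": 0,"rz": 0,"x": 0,"y": 0,"z": 0,"fingers": 0}
    - {"rx": 0,"ry": 0,"rz": 0,"x": 0,"y": 0,"z": -1.5,"fingers": 0}
    - {"rx": 0,"ry": 0,"rz": 0,"x": 0,"y": 0,"z": -4,"fingers": 0}

```text
time: 5.3
ee_pos: [0.5373, 0.0191, 0.3044]
tcp_rot: [[0.961, -0.276, -0.004], [-0.276, -0.961, 0.0], [-0.004, 0.001, -1.0]]
contact_force: [0.7, -0.9, 0.5]
grip_width: 0.0426
finger_force: 0.0
```

jog_arm:
  moves:
    - {"rx": 0,"ry": 0,"rz": 0,"x": 0,"y": 0,"z": -4,"fingers": 0}
    - {"rx": 0,"ry": 0,"rz": 0,"x": 0,"y": -4,"z": -6,"fingers": 0}
    - {"rx": 0,"ry": 0,"rz": 0,"x": 0,"y": -8.5,"z": -6,"fingers": 0}
    - {"rx": 0,"ry": 0,"rz": 0,"x": 0,"y": -13,"z": -6,"fingers": 0}
    - {"rx": 0,"ry": 0,"rz": 0,"x": 0,"y": -17.5,"z": -6,"fingers": 0}

```text
time: 5.8
ee_pos: [0.5869, 0.1887, 0.3664]
tcp_rot: [[0.961, -0.277, 0.002], [-0.277, -0.961, 0.0], [0.001, -0.001, -1.0]]
contact_force: [0.4, 0.7, 0.1]
grip_width: 0.0428
finger_force: 0.0
```

```bash
python3 -c "
from h import *
goal((.5288,.2806,.16))"
```

```text
t 5.8 shift [-8.14 -7.22  5.13] turn [-0.03 -0.09 -0.58] F [0.4 0.7 0.1] w 0.0428 q [ 0.13  0.53 -0.66  1.67  0.36  1.06 -2.49]
```

jog_arm:
  moves:
    - {"rx": 0,"ry": 0,"rz": -8,"x": -2,"y": -2,"z": 0,"fingers": 0}
    - {"rx": 0,"ry": 0,"rz": -16,"x": -4,"y": -4,"z": 0,"fingers": 0}
    - {"rx": 0,"ry": 0,"rz": -24,"x": -6,"y": -6,"z": 0,"fingers": 0}
    - {"rx": 0,"ry": 0,"rz": -32,"x": -8.1,"y": -7.2,"z": 0,"fingers": 0}
    - {"rx": 0,"ry": 0,"rz": -40,"x": -8.1,"y": -7.2,"z": 0,"fingers": 0}

```text
time: 6.3
ee_pos: [0.5252, 0.2831, 0.3663]
tcp_rot: [[0.909, 0.418, -0.0], [0.418, -0.909, 0.002], [0.0, -0.002, -1.0]]
contact_force: [-1.0, -0.6, -0.6]
grip_width: 0.0426
finger_force: 0.0
```

jog_arm:
  moves:
    - {"rx": 0,"ry": 0,"rz": -8,"x": 0,"y": 0,"z": 0,"fingers": 0}
    - {"rx": 0,"ry": 0,"rz": -16,"x": 0,"y": 0,"z": 0,"fingers": 0}
    - {"rx": 0,"ry": 0,"rz": -20,"x": 0,"y": 0,"z": 2,"fingers": 0}
    - {"rx": 0,"ry": 0,"rz": -20,"x": 0,"y": 0,"z": 5,"fingers": 0}
    - {"rx": 0,"ry": 0,"rz": -20,"x": 0,"y": 0,"z": 5,"fingers": 0}

```text
time: 6.8
ee_pos: [0.5275, 0.2774, 0.3121]
tcp_rot: [[0.72, 0.694, -0.005], [0.694, -0.72, -0.003], [-0.006, -0.001, -1.0]]
contact_force: [-0.6, -0.6, 0.6]
grip_width: 0.043
finger_force: 0.0
```

jog_arm:
  moves:
    - {"rx": 0,"ry": 0,"rz": 0,"x": 0,"y": 0,"z": 0,"fingers": 0}
    - {"rx": 0,"ry": 0,"rz": 0,"x": 0,"y": 0,"z": 0,"fingers": 0}
    - {"rx": 0,"ry": 0,"rz": 0,"x": 0,"y": 0,"z": 0,"fingers": 0}

```text
time: 7.1
ee_pos: [0.5289, 0.2795, 0.3164]
tcp_rot: [[0.72, 0.694, 0.002], [0.694, -0.72, 0.001], [0.002, 0.001, -1.0]]
contact_force: [0.5, -0.0, -0.1]
grip_width: 0.0423
finger_force: 0.0
```

```bash
python3 - <<'E'
from h import *
goal((.5288,.2806,.075),-46)
im=snap('top');snap('side')
cv2.imwrite('pics/t5.png',np.hstack([cv2.resize(im[190:290,165:235],(420,600),interpolation=cv2.INTER_CUBIC),cv2.resize(im[190:290,280:340],(360,600),interpolation=cv2.INTER_CUBIC)]))
print('expected bracket px',(proj('top',(.6092,-.0002,.076))-[280,190]+.5)*6-.5,'tab',(proj('top',(.6106,.0049,.086))-[280,190]+.5)*6-.5)
E
```

```text
t 7.1 shift [ 0.05 -0.1   8.64] turn [ 0.05 -0.13 -0.03] F [ 0.5 -0.  -0.1] w 0.0423 q [ 0.1   0.64 -0.87  1.75  0.56  1.02 -1.78]
expected bracket px [120.362592   127.80008525] tab [109.05406236 121.1865607 ]
```

View pics/t5.png

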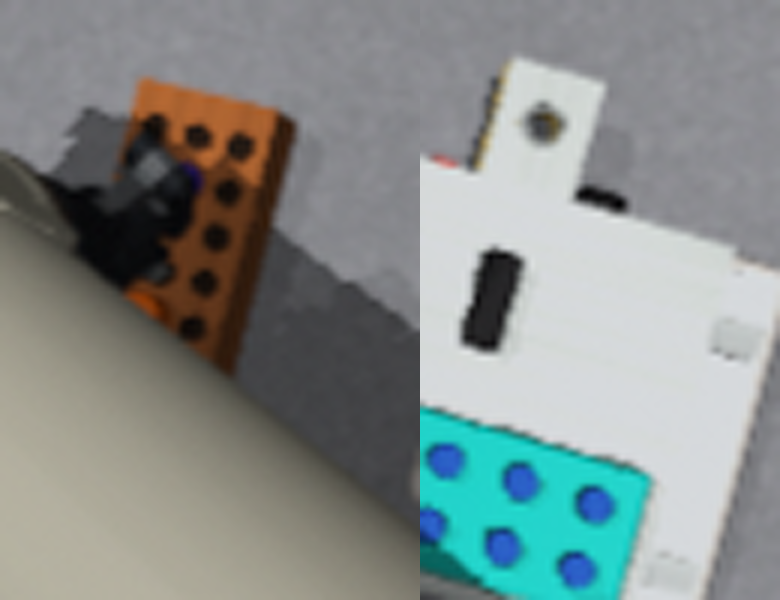

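The left half shows the gripper over the knob at about (145,305), and the right half shows the tab hole at (544,124). A thin yellow strip shows left of the tab, so the alignment needs a closer look.

```bash
python3 - <<'E'
from h import *
a=cv2.imread('top_last.png')[195:222,288:313];b=cv2.imread('side_last.png')[188:215,250:285]
r=lambda i,w:cv2.resize(i,(w,432),interpolation=cv2.INTER_CUBIC)
cv2.imwrite('pics/z6.png',np.hstack([r(a,400),np.zeros((432,10,3),np.uint8),cv2.resize(b,(390,432*390//560),interpolation=cv2.INTER_CUBIC) if 0 else r(b,390)]))
print((proj('top',(.6092,-.0002,.076))-[288,195]+.5)*16-.5,(proj('top',(.6092,-.0002,.086))-[288,195]+.5)*16-.5, proj('top',(.6092+.00267,-.0002+.00964,.086))-proj('top',(.6092,-.0002,.086)))
E
```

```text
[193.80024534 261.63356066] [196.45024323 253.01144884] [-3.87450971 -1.07400372]
```

View pics/z6.png

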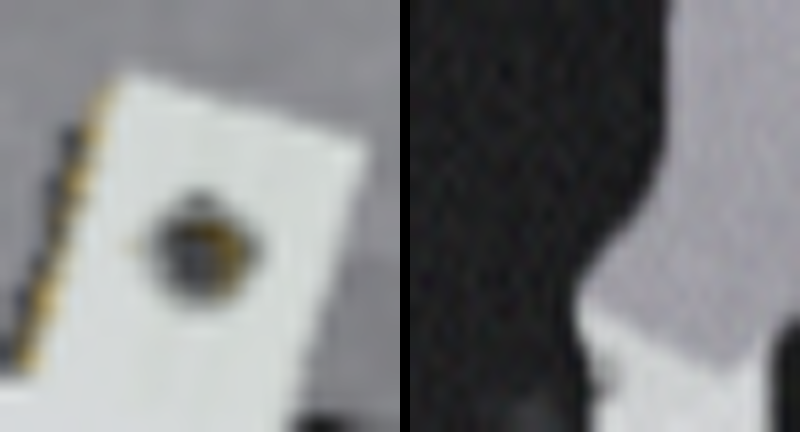

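In the top zoom the tab hole centre is at about (203,250). A yellow crescent on the hole's right side puts the tab about 1.3 mm short, within the 3 mm clearance, and the tapered pin should centre it. Next I'll grasp the pin.

jog_arm:
  moves:
    - {"rx": 0,"ry": 0,"rz": 0,"x": 0,"y": -0.1,"z": 3,"fingers": 0}
    - {"rx": 0,"ry": 0,"rz": 0,"x": 0,"y": -0.1,"z": 6,"fingers": 0}
    - {"rx": 0,"ry": 0,"rz": 0,"x": 0,"y": -0.1,"z": 8,"fingers": 0}
    - {"rx": 0,"ry": 0,"rz": 0,"x": 0,"y": -0.1,"z": 8.6,"fingers": 0}
    - {"rx": 0,"ry": 0,"rz": 0,"x": 0,"y": -0.1,"z": 8.6,"fingers": 0}

```text
time: 7.7
ee_pos: [0.5276, 0.2797, 0.2284]
tcp_rot: [[0.72, 0.694, -0.001], [0.694, -0.72, -0.0], [-0.001, -0.0, -1.0]]
contact_force: [0.1, 0.3, 0.2]
grip_width: 0.0427
finger_force: 0.0
```

jog_arm:
  moves:
    - {"rx": 0,"ry": 0,"rz": 0,"x": 0,"y": 0,"z": 0,"fingers": 0}
    - {"rx": 0,"ry": 0,"rz": 0,"x": 0,"y": 0,"z": 0,"fingers": -0.4}
    - {"rx": 0,"ry": 0,"rz": 0,"x": 0,"y": 0,"z": 0,"fingers": -1}
    - {"rx": 0,"ry": 0,"rz": 0,"x": 0,"y": 0,"z": 0,"fingers": -1}
    - {"rx": 0,"ry": 0,"rz": 0,"x": 0,"y": 0,"z": 0,"fingers": -1}
  grip_force: 40

```text
time: 8.2
ee_pos: [0.5283, 0.2801, 0.2302]
tcp_rot: [[0.72, 0.694, 0.002], [0.694, -0.72, 0.001], [0.002, 0.001, -1.0]]
contact_force: [-0.0, -0.2, 6.8]
grip_width: 0.019
finger_force: 38.9
```

jog_arm:
  moves:
    - {"rx": 0,"ry": 0,"rz": 0,"x": 0,"y": 0,"z": 0,"fingers": -1}
    - {"rx": 0,"ry": 0,"rz": 0,"x": 0,"y": 0,"z": 0,"fingers": -1}
    - {"rx": 0,"ry": 0,"rz": 0,"x": 0,"y": 0,"z": 0,"fingers": -1}

```text
time: 8.5
ee_pos: [0.5283, 0.2801, 0.2302]
tcp_rot: [[0.72, 0.694, 0.002], [0.694, -0.72, 0.001], [0.002, 0.001, -1.0]]
contact_force: [-1.7, -0.7, 6.2]
grip_width: 0.0186
finger_force: 38.9
```

jog_arm:
  moves:
    - {"rx": 0,"ry": 0,"rz": 0,"x": 0,"y": 0,"z": -1,"fingers": -1}
    - {"rx": 0,"ry": 0,"rz": 0,"x": 0,"y": 0,"z": -3,"fingers": -1}
    - {"rx": 0,"ry": 0,"rz": 0,"x": 0,"y": 0,"z": -6,"fingers": -1}
    - {"rx": 0,"ry": 0,"rz": 0,"x": 0,"y": 0,"z": -9,"fingers": -1}
    - {"rx": 0,"ry": 0,"rz": 0,"x": 0,"y": 0,"z": -12,"fingers": -1}

```text
time: 9.0
ee_pos: [0.5275, 0.2795, 0.3503]
tcp_rot: [[0.72, 0.694, -0.0], [0.694, -0.72, -0.0], [-0.0, -0.0, -1.0]]
contact_force: [0.1, 0.1, -0.7]
grip_width: 0.0185
finger_force: 39.2
```

jog_arm:
  moves:
    - {"rx": 0,"ry": 0,"rz": 0,"x": 0,"y": 0,"z": 0,"fingers": -1}
    - {"rx": 0,"ry": 0,"rz": 0,"x": 0,"y": 0,"z": 0,"fingers": -1}
    - {"rx": 0,"ry": 0,"rz": 0,"x": 0,"y": 0,"z": 0,"fingers": -1}

```text
time: 9.3
ee_pos: [0.5274, 0.2791, 0.3478]
tcp_rot: [[0.72, 0.694, -0.001], [0.694, -0.72, -0.001], [-0.002, -0.0, -1.0]]
contact_force: [0.1, 0.2, -1.0]
grip_width: 0.0185
finger_force: 39.2
```

```bash
python3 -c "
from h import *
goal((.6092,-.0002,.187),-46)"
```

```text
t 9.3 shift [-13.5   25.78   0.61] turn [-0.    0.1  -0.04] F [ 0.1  0.2 -1. ] w 0.0185 q [ 0.12  0.6  -0.9   1.73  0.53  1.07 -1.76]
```

jog_arm:
  moves:
    - {"rx": 0,"ry": 0,"rz": 0,"x": -2,"y": 3.8,"z": 0,"fingers": -1}
    - {"rx": 0,"ry": 0,"rz": 0,"x": -4,"y": 7.6,"z": 0,"fingers": -1}
    - {"rx": 0,"ry": 0,"rz": 0,"x": -6,"y": 11.5,"z": 0,"fingers": -1}
    - {"rx": 0,"ry": 0,"rz": 0,"x": -8,"y": 15.3,"z": 0,"fingers": -1}
    - {"rx": 0,"ry": 0,"rz": 0,"x": -10,"y": 19,"z": 0,"fingers": -1}

```text
time: 9.8
ee_pos: [0.5875, 0.0713, 0.3472]
tcp_rot: [[0.72, 0.694, -0.003], [0.694, -0.72, -0.0], [-0.002, -0.002, -1.0]]
contact_force: [1.1, -0.6, -0.4]
grip_width: 0.0182
finger_force: 39.3
```

jog_arm:
  moves:
    - {"rx": 0,"ry": 0,"rz": 0,"x": -1.8,"y": 3.4,"z": 0,"fingers": -1}
    - {"rx": 0,"ry": 0,"rz": 0,"x": -3.5,"y": 6.8,"z": 0,"fingers": -1}
    - {"rx": 0,"ry": 0,"rz": 0,"x": -3.5,"y": 6.8,"z": 2,"fingers": -1}
    - {"rx": 0,"ry": 0,"rz": 0,"x": -3.5,"y": 6.8,"z": 3.5,"fingers": -1}
    - {"rx": 0,"ry": 0,"rz": 0,"x": -3.5,"y": 6.8,"z": 3.5,"fingers": -1}

```text
time: 10.3
ee_pos: [0.6079, 0.0007, 0.3102]
tcp_rot: [[0.719, 0.695, -0.007], [0.695, -0.719, 0.001], [-0.004, -0.005, -1.0]]
contact_force: [0.2, 0.8, -1.3]
grip_width: 0.0188
finger_force: 39.4
```

jog_arm:
  moves:
    - {"rx": 0,"ry": 0,"rz": 0,"x": 0,"y": 0,"z": 0,"fingers": -1}
    - {"rx": 0,"ry": 0,"rz": 0,"x": 0,"y": 0,"z": 0,"fingers": -1}
    - {"rx": 0,"ry": 0,"rz": 0,"x": 0,"y": 0,"z": 0,"fingers": -1}
    - {"rx": 0,"ry": 0,"rz": 0,"x": 0,"y": 0,"z": 0,"fingers": -1}

```text
time: 10.7
ee_pos: [0.6099, 0.0008, 0.3144]
tcp_rot: [[0.719, 0.695, 0.001], [0.695, -0.719, -0.0], [0.001, 0.001, -1.0]]
contact_force: [0.4, 0.2, -1.3]
grip_width: 0.0184
finger_force: 39.4
```

```bash
python3 - <<'E'
from h import *
goal((.6092,-.0002,.152),-46)
a=snap('top')[180:230,270:330];b=snap('side')[170:225,235:295]
s=observe();p=np.array(s['ee_pos'])
for n,o in(('top',(270,180)),('side',(235,170))):
    for k in((*p[:2],p[2]-.155-.0632),(*p[:2],p[2]-.155-.0232),(.6092,-.0002,.086),(.6092,-.0002,.076)): print(n,(proj(n,k)-o+.5)*6.5-.5)
print(p)
r=lambda i:cv2.resize(i,None,fx=6.5,fy=6.5,interpolation=cv2.INTER_CUBIC)
c=np.zeros((360,800,3),np.uint8);a=r(a);b=r(b);c[:a.shape[0],:390]=a;c[:b.shape[0],400:790]=b;cv2.imwrite('pics/p7.png',c)
E
```

```text
t 10.7 shift [-0.12  0.02  0.74] turn [ 0.05 -0.04  0.02] F [ 0.4  0.2 -1.3] w 0.0184 q [ 0.57  0.65 -0.85  1.72  0.56  1.03 -1.29]
top [195.85412553 194.76222045]
top [200.40101023 179.66240045]
top [196.51103631 199.98902609]
top [195.43447467 203.49175902]
side [191.34205541 245.19726811]
side [193.03158301 157.61085373]
side [192.93581507 266.23583183]
side [192.51740321 287.50352252]
[6.09831093e-01 4.64248297e-04 3.14203813e-01]
```

View pics/p7.png

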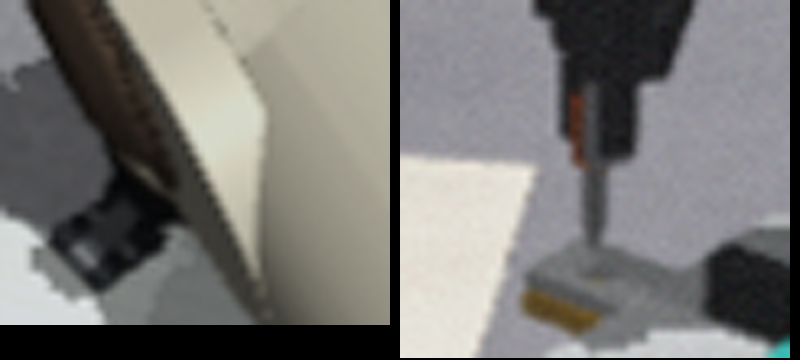

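The side crop shows the pin hanging upright with its tip at (595,243), directly above the tab hole at (597,275). The columns agree with the prediction (both +4 px). I'll lower gently while watching the force.

jog_arm:
  moves:
    - {"rx": 0,"ry": 0,"rz": 0,"x": -0.1,"y": 0,"z": 0.5,"fingers": -1}
    - {"rx": 0,"ry": 0,"rz": 0,"x": -0.1,"y": 0,"z": 1,"fingers": -1}
    - {"rx": 0,"ry": 0,"rz": 0,"x": -0.1,"y": 0,"z": 1.3,"fingers": -1}
    - {"rx": 0,"ry": 0,"rz": 0,"x": -0.1,"y": 0,"z": 1.6,"fingers": -1}
    - {"rx": 0,"ry": 0,"rz": 0,"x": -0.1,"y": 0,"z": 1.8,"fingers": -1}

```text
time: 11.3
ee_pos: [0.6089, -0.0004, 0.2952]
tcp_rot: [[0.72, 0.694, -0.0], [0.694, -0.72, 0.0], [-0.0, -0.0, -1.0]]
contact_force: [0.5, 1.2, 0.4]
grip_width: 0.0186
finger_force: 39.4
```

jog_arm:
  moves:
    - {"rx": 0,"ry": 0,"rz": 0,"x": 0,"y": 0,"z": 0,"fingers": -1}
    - {"rx": 0,"ry": 0,"rz": 0,"x": 0,"y": 0,"z": 0,"fingers": -1}
    - {"rx": 0,"ry": 0,"rz": 0,"x": 0,"y": 0,"z": 0,"fingers": -1}

```text
time: 11.6
ee_pos: [0.6091, -0.0004, 0.2959]
tcp_rot: [[0.72, 0.694, 0.0], [0.694, -0.72, 0.0], [0.0, 0.0, -1.0]]
contact_force: [0.5, -0.1, -0.6]
grip_width: 0.0186
finger_force: 39.4
```

jog_arm:
  moves:
    - {"rx": 0,"ry": 0,"rz": 0,"x": 0,"y": 0,"z": 0.3,"fingers": -1}
    - {"rx": 0,"ry": 0,"rz": 0,"x": 0,"y": 0,"z": 0.6,"fingers": -1}
    - {"rx": 0,"ry": 0,"rz": 0,"x": 0,"y": 0,"z": 0.9,"fingers": -1}
    - {"rx": 0,"ry": 0,"rz": 0,"x": 0,"y": 0,"z": 1.2,"fingers": -1}
    - {"rx": 0,"ry": 0,"rz": 0,"x": 0,"y": 0,"z": 1.2,"fingers": -1}

```text
time: 12.1
ee_pos: [0.6088, -0.0005, 0.2831]
tcp_rot: [[0.72, 0.694, -0.001], [0.694, -0.72, 0.0], [-0.001, -0.001, -1.0]]
contact_force: [-0.3, -0.1, -0.6]
grip_width: 0.0183
finger_force: 39.4
```

jog_arm:
  moves:
    - {"rx": 0,"ry": 0,"rz": 0,"x": 0,"y": 0,"z": 0.4,"fingers": -1}
    - {"rx": 0,"ry": 0,"rz": 0,"x": 0,"y": 0,"z": 0.8,"fingers": -1}
    - {"rx": 0,"ry": 0,"rz": 0,"x": 0,"y": 0,"z": 1.2,"fingers": -1}
    - {"rx": 0,"ry": 0,"rz": 0,"x": 0,"y": 0,"z": 1.5,"fingers": -1}
    - {"rx": 0,"ry": 0,"rz": 0,"x": 0,"y": 0,"z": 1.6,"fingers": -1}

```text
time: 12.6
ee_pos: [0.6089, -0.0004, 0.2672]
tcp_rot: [[0.72, 0.694, -0.001], [0.694, -0.72, 0.0], [-0.0, -0.001, -1.0]]
contact_force: [0.4, -0.5, -1.1]
grip_width: 0.0186
finger_force: 39.4
```

jog_arm:
  moves:
    - {"rx": 0,"ry": 0,"rz": 0,"x": 0,"y": 0,"z": 0.1,"fingers": -1}
    - {"rx": 0,"ry": 0,"rz": 0,"x": 0,"y": 0,"z": 0.2,"fingers": -1}
    - {"rx": 0,"ry": 0,"rz": 0,"x": 0,"y": 0,"z": 0.2,"fingers": -1}

```text
time: 12.9
ee_pos: [0.609, -0.0004, 0.2657]
tcp_rot: [[0.72, 0.694, 0.0], [0.694, -0.72, 0.0], [0.0, 0.0, -1.0]]
contact_force: [-0.1, 0.2, -0.2]
grip_width: 0.0185
finger_force: 39.4
```

jog_arm:
  moves:
    - {"rx": 0,"ry": 0,"rz": 0,"x": 0,"y": 0,"z": 0.1,"fingers": -1}
    - {"rx": 0,"ry": 0,"rz": 0,"x": 0,"y": 0,"z": 0.2,"fingers": -1}
    - {"rx": 0,"ry": 0,"rz": 0,"x": 0,"y": 0,"z": 0.2,"fingers": -1}
    - {"rx": 0,"ry": 0,"rz": 0,"x": 0,"y": 0,"z": 0.2,"fingers": -1}

```text
time: 13.3
ee_pos: [0.6091, -0.0004, 0.2642]
tcp_rot: [[0.72, 0.694, 0.0], [0.694, -0.72, -0.0], [0.0, 0.0, -1.0]]
contact_force: [-1.6, 0.8, 4.4]
grip_width: 0.0186
finger_force: 40.0
```

Contact (about 5 N) at the expected height. Release slowly and rise.

jog_arm:
  moves:
    - {"rx": 0,"ry": 0,"rz": 0,"x": 0,"y": 0,"z": 0,"fingers": -0.3}
    - {"rx": 0,"ry": 0,"rz": 0,"x": 0,"y": 0,"z": 0,"fingers": 0}
    - {"rx": 0,"ry": 0,"rz": 0,"x": 0,"y": 0,"z": 0,"fingers": 0}
    - {"rx": 0,"ry": 0,"rz": 0,"x": 0,"y": 0,"z": 0,"fingers": 0}
    - {"rx": 0,"ry": 0,"rz": 0,"x": 0,"y": 0,"z": -1.5,"fingers": 0}

```text
time: 13.8
ee_pos: [0.608, -0.0007, 0.2772]
tcp_rot: [[0.72, 0.694, -0.004], [0.694, -0.72, 0.0], [-0.003, -0.003, -1.0]]
contact_force: [-0.6, -0.6, -0.1]
grip_width: 0.0429
finger_force: 0.0
```

jog_arm:
  moves:
    - {"rx": 0,"ry": 0,"rz": 0,"x": 0,"y": 0,"z": -3,"fingers": 0}
    - {"rx": 0,"ry": 0,"rz": 0,"x": 0,"y": 0,"z": -7,"fingers": 0}
    - {"rx": 0,"ry": 0,"rz": 0,"x": 0,"y": 0,"z": -11,"fingers": 0}
    - {"rx": 0,"ry": 0,"rz": 0,"x": 3,"y": -3,"z": -11,"fingers": 0}
    - {"rx": 0,"ry": 0,"rz": 0,"x": 6,"y": -6,"z": -11,"fingers": 0}

```text
time: 14.3
ee_pos: [0.6114, 0.0835, 0.3917]
tcp_rot: [[0.723, 0.691, 0.004], [0.691, -0.723, -0.0], [0.003, 0.003, -1.0]]
contact_force: [-0.5, 1.2, 0.1]
grip_width: 0.0429
finger_force: 0.0
```

jog_arm:
  moves:
    - {"rx": 0,"ry": 0,"rz": 0,"x": 2,"y": -4,"z": 0,"fingers": 0}
    - {"rx": 0,"ry": 0,"rz": 0,"x": 4,"y": -8,"z": 0,"fingers": 0}
    - {"rx": 0,"ry": 0,"rz": 0,"x": 6,"y": -12,"z": 0,"fingers": 0}
    - {"rx": 0,"ry": 0,"rz": 0,"x": 6,"y": -12,"z": 0,"fingers": 0}
    - {"rx": 0,"ry": 0,"rz": 0,"x": 6,"y": -12,"z": 0,"fingers": 0}

```text
time: 14.8
ee_pos: [0.5695, 0.2145, 0.39]
tcp_rot: [[0.717, 0.697, 0.001], [0.697, -0.717, 0.0], [0.001, 0.001, -1.0]]
contact_force: [0.9, -1.0, -0.3]
grip_width: 0.0427
finger_force: 0.0
```

```bash
python3 - <<'E'
from h import *
a=snap('top')[180:230,270:330];b=snap('side')[170:225,235:295]
for n,o in(('top',(270,180)),('side',(235,170))):
    print(n,'knob top',(proj(n,(.6092,-.0002,.114))-o+.5)*6.5-.5)
r=lambda i:cv2.resize(i,None,fx=6.5,fy=6.5,interpolation=cv2.INTER_CUBIC)
c=np.zeros((360,800,3),np.uint8);a=r(a);b=r(b);c[:a.shape[0],:390]=a;c[:b.shape[0],400:790]=b;cv2.imwrite('pics/p8.png',c)
E
```

```text
top knob top [199.64173187 189.80290207]
side knob top [194.12582557 205.74812189]
```

View pics/p8.png

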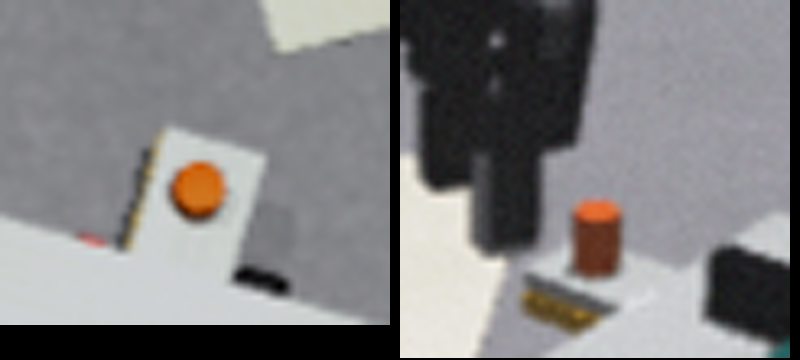

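The top crop shows the knob at (200,189) on the tab, against a predicted (199.6,189.8). In the side crop it stands upright on the tab at (597,240), and the gripper is clear, so I'll hand the job in.

```bash
python3 -c "
from plant import *
print(sign_off())"
```

```text
the job is handed in; nothing more can be done
None
```

The job is handed in: the last pictures show the lock pin upright through the tab and bracket with its knob resting on the tab; the arm had not touched the vials, tip box or jar, and the verdict was not shown.

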